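Load the microscope tray and bolt it shut

TASK

First clear the tray: lift the drying frame off it and hang its top bar on both hooks of the stand, and draw the bolt fully back from the gateway. Then slide every sample pot, without ever lifting or tipping it, through the gateway and centre it on the mark of its own colour; when all stand on their marks, slide the bolt fully home into its keeper. Leave everything else on the bench where it is.

Things in the scene. Friction and masses are not known exactly. Their poses are not given: they have to be found in the camera images.
- tray: black sample tray, fixed, 330 x 370 mm, origin under its centre, x away from the robot, y to the left; top face at z = 18 mm. Lip round the edge 12 mm high (inner faces x = +-159, y = +-179 mm). A rail along y at x = 0 (16 mm wide, 12 mm high) parts the loading side (x < 0, pots start at x = -106 to -118, about 68 mm apart) from the marked side (x > 0, marks at x = 110, 68 mm apart)
- gate (a point): middle of the gateway, on the tray's top face at tray x = 0, y = -70 mm: the only gap in the rail, 74 mm wide along y. Bolt brackets 33 mm high above the tray, 26 mm wide in x, stand on the rail at both sides of it. Between rail and pots, and rail and marks, runs an empty aisle: a pot centred at tray x = -48 or +48 mm passes along the row and the bolt handle
- bolt (a joint): steel bolt 12 mm thick, its axis 20 mm above the tray, sliding along tray y on the rail: 0 m = home, tip 18 mm past the gateway's right edge in the keeper; 0.095 m = fully drawn back to the left (+y), gateway clear. Between them it bars the gateway. Sliding takes about 2 N; it stays where it is left. Starts 0 to 25 mm open
- bolt_grip (a point): on the axis of the bolt's upright bare steel round handle, 18 mm in diameter, 58 mm above the tray's top face; the handle reaches 14 mm above this point and is bare for 25 mm below it
- frame: drying frame: upright steel wire frame, 0.25 kg, on two rubber feet (75 mm along x, at y = +-60 mm); origin at underside, middle. Top bar along its y, 10 mm thick, 250 mm long, centre 100 mm above origin; in its middle an orange grip 60 mm long, 14 mm square; free for 28 mm below the grip. Side wires at y = +-60 mm; the bare ends rest on the hooks. Starts on the marked side
- stand: grey hook stand, fixed: base 140 x 240 mm, 12 mm thick, origin under the base's middle. Two posts (at x = 45, y = +-95 mm, 167 mm tall) each carry an upturned steel hook pointing to the stand's -x (towards the robot)
- hook_left: fixed on the stand, bent steel wire 8 mm thick. Origin: top of the flat bottom of the left hook (stand x = 1, y = +95, z = 139 mm), where the frame's bar rests; a bar resting in it has its centre 5 mm above. The hook's trough along stand x is flat for 13 mm either side, rises behind to the post and in front to a tip 32 mm higher, 35 mm in front of the seat
- hook_right: fixed on the stand, bent steel wire 8 mm thick. Origin: top of the flat bottom of the right hook (stand x = 1, y = -95, z = 139 mm), where the frame's bar rests; a bar resting in it has its centre 5 mm above. The hook's trough along stand x is flat for 13 mm either side, rises behind to the post and in front to a tip 32 mm higher, 35 mm in front of the seat
- pot_red: steel sample pot with red lid and red knob, 0.2 to 0.42 kg; origin centre of underside. Body 50 mm diameter, 34 mm high, with a smooth white PTFE foot that slides easily (friction about 0.2); fixed lid 52 mm diameter, top at 40 mm; upright round knob on the lid 18 mm diameter, from 40 to 72 mm. None if it is not there in this run
- mark_red: red round mark 62 mm in diameter on the marked side of the tray, origin at its centre on the tray's top face (lies there whether or not the red pot is present)
- pot_yellow: steel sample pot with yellow lid and yellow knob, 0.2 to 0.42 kg; origin centre of underside. Body 50 mm diameter, 34 mm high, with a smooth white PTFE foot that slides easily (friction about 0.2); fixed lid 52 mm diameter, top at 40 mm; upright round knob on the lid 18 mm diameter, from 40 to 72 mm. None if it is not there in this run
- mark_yellow: yellow round mark 62 mm in diameter on the marked side of the tray, origin at its centre on the tray's top face (lies there whether or not the yellow pot is present)
- pot_green: steel sample pot with green lid and green knob, 0.2 to 0.42 kg; origin centre of underside. Body 50 mm diameter, 34 mm high, with a smooth white PTFE foot that slides easily (friction about 0.2); fixed lid 52 mm diameter, top at 40 mm; upright round knob on the lid 18 mm diameter, from 40 to 72 mm. None if it is not there in this run
- mark_green: green round mark 62 mm in diameter on the marked side of the tray, origin at its centre on the tray's top face (lies there whether or not the green pot is present)
- pot_blue: steel sample pot with blue lid and blue knob, 0.2 to 0.42 kg; origin centre of underside. Body 50 mm diameter, 34 mm high, with a smooth white PTFE foot that slides easily (friction about 0.2); fixed lid 52 mm diameter, top at 40 mm; upright round knob on the lid 18 mm diameter, from 40 to 72 mm. None if it is not there in this run
- mark_blue: blue round mark 62 mm in diameter on the marked side of the tray, origin at its centre on the tray's top face (lies there whether or not the blue pot is present)
- pot_white: steel sample pot with white lid and white knob, 0.2 to 0.42 kg; origin centre of underside. Body 50 mm diameter, 34 mm high, with a smooth white PTFE foot that slides easily (friction about 0.2); fixed lid 52 mm diameter, top at 40 mm; upright round knob on the lid 18 mm diameter, from 40 to 72 mm. None if it is not there in this run
- mark_white: white round mark 62 mm in diameter on the marked side of the tray, origin at its centre on the tray's top face (lies there whether or not the white pot is present)
- vial_a: small glass vial with black cap, 26 mm wide, 50 mm high, on the bench, not part of the job; origin at its underside
- vial_b: small glass vial with black cap, 26 mm wide, 50 mm high, on the bench, not part of the job; origin at its underside
- lens_ring: flat black ring, 44 mm wide, 12 mm high, on the bench, not part of the job; origin at its underside
- eyepiece: black eyepiece, 38 mm wide, 55 mm high, on the bench, not part of the job; origin at its underside
- reagent: amber jar with white cap, 44 mm wide, 75 mm high, on the bench, not part of the job; origin at its underside
- driver: screwdriver lying flat, 150 mm long, on the bench, not part of the job; origin at its underside

How it is judged (in metres and radians):
On the way, in this order (a step that is already met when the one before it is completed fails the run):
1. the frame hangs on both hooks, let go, and the bolt is fully drawn back (contact force between frame and hook_left above 0.2 N and contact force between frame and hook_right above 0.2 N and angle between frame's own z axis and vertical below 0.35 rad and contact force between the fingers and frame below 0.1 N and value of joint bolt above 0.085 m), for 0.3 s.
2. every pot present stands on the mark of its own colour, let go (horizontal distance between pot_red and mark_red below 0.01 m and horizontal distance between pot_yellow and mark_yellow below 0.01 m and horizontal distance between pot_green and mark_green below 0.01 m and horizontal distance between pot_blue and mark_blue below 0.01 m and horizontal distance between pot_white and mark_white below 0.01 m and z of each of pot_red, pot_yellow, pot_green, pot_blue, pot_white in the frame of tray below 0.022 m and angle between each of pot_red, pot_yellow, pot_green, pot_blue, pot_white's own z axis and vertical below 0.1 rad and contact force between the fingers and pot_red below 0.1 N and contact force between the fingers and pot_yellow below 0.1 N and contact force between the fingers and pot_green below 0.1 N and contact force between the fingers and pot_blue below 0.1 N and contact force between the fingers and pot_white below 0.1 N), for 0.2 s.
3. the bolt is fully home in its keeper (value of joint bolt below 0.006 m), for 0.2 s.
At the end, for the whole second after the job is handed in: every pot present stands flat and still on the tray with its centre within 10 mm of the centre of its colour's mark, the bolt is within 6 mm of fully home, and the frame hangs at rest from both hooks (each bears weight, tilt below 0.35 rad), let go (horizontal distance between pot_red and mark_red below 0.01 m and horizontal distance between pot_yellow and mark_yellow below 0.01 m and horizontal distance between pot_green and mark_green below 0.01 m and horizontal distance between pot_blue and mark_blue below 0.01 m and horizontal distance between pot_white and mark_white below 0.01 m and z of each of pot_red, pot_yellow, pot_green, pot_blue, pot_white in the frame of tray below 0.022 m and angle between each of pot_red, pot_yellow, pot_green, pot_blue, pot_white's own z axis and vertical below 0.1 rad and linear speed of each of pot_red, pot_yellow, pot_green, pot_blue, pot_white below 0.02 m/s and contact force between frame and hook_left above 0.2 N and contact force between frame and hook_right above 0.2 N and angle between frame's own z axis and vertical below 0.35 rad and contact force between the fingers and frame below 0.1 N and value of joint bolt below 0.006 m and linear speed of frame below 0.05 m/s); the robot touches nothing.
It fails at once if a pot is lifted more than 12 mm off the tray (z of any of pot_red, pot_yellow, pot_green, pot_blue, pot_white in the frame of tray above 0.03 m).
It fails at once if a pot is tipped by more than 0.45 rad (angle between any of pot_red, pot_yellow, pot_green, pot_blue, pot_white's own z axis and vertical above 0.45 rad).
It fails at once if something that is not part of the job is moved more than 30 mm (distance of any of vial_a, vial_b, lens_ring, eyepiece, reagent, driver from where it was at the start of the episode above 0.03 m).
Of pot_red, pot_yellow, pot_green, pot_blue, pot_white only 3 to 5 are there at a start; the rules pass over those that are not, and their reading is None.
At some moment in a run one of pot_red, pot_yellow, pot_green, pot_blue, pot_white may be knocked a few centimetres aside while the robot is not near it.
It also fails if it takes over 210 s, if anything falls off the work surface, if the arm or the gripper's body presses on something with over 40 N, if the wrist force passes 120 N, or if a joint passes its speed limit or range.

ROBOT

A 6-joint arm with a two-finger parallel gripper is mounted at the origin on the work surface. World frame = base frame: x ahead of the robot, y to its left, z up, the work surface at z = 0. Lengths are in mm, angles in rad, forces in N, time in s.
With the tool pointing down it reaches from about 400 to 925 mm from the base axis. Payload 12.5 kg.
Tool frame: the origin (TCP) lies midway between the tips of the shut fingers; the grasp point (between the pads) lies 19 mm behind it; z points along the fingers, y is the line along which they close (so a half turn about z gives the same grasp; the last joint's range is limited). The gripper opens to 95 mm and grips with 3 to 60 N. Pads are 20 mm wide; open, the fingers measure 119 mm over their backs; the gripper's body (75 mm by 180 mm) begins 59 mm behind the grasp point.
Start: joints at [1.094, 0.491, 1.559, -0, 1.092, -0.106], TCP at [226.46, 582.548, 214.661] pointing down, gripper open.
Joint ranges: [-3.1, 3.1], [-0.84, 2.19], [0.05, 2.79], [-1.13, 4.28], [0.06, 2.93], [-2.69, 2.69]. Speed limits (rad/s): [2.22, 2.22, 2.79, 3.14, 3.14, 3.14].

INTERFACE

Orientations are given as [roll, pitch, yaw] about the fixed x, y, z axes, in that order (R = Rz(yaw) Ry(pitch) Rx(roll)).
In Python, from cell import readout, eyes, env gives the robot as it stands.
- The arm moves only by the tool move_arm, never from a script. Its argument "plan" is a list of rows, each a list of 3 entries, a list of its own where there are three numbers: the turn, a rotation vector about the tool's x, y, z in degrees, then the shift along the tool's x, y, z in m, then the gripper command: -1 is shut, 1 is fully open, values between are in proportion. In form: [[[ax, ay, az], [x, y, z], jaw], ...]. A call has 1 to 5 rows; each row is the pose to reach, as a shift and turn from the pose commanded when the call began, along the tool's axes at that moment; what a row does not reach only later rows make up. A row lasts 1/8 s, in which the tool goes at most 62.5 mm and 10.7 degrees, less where a joint would pass 70% of its speed; a pose out of reach is approached as far as the arm can. A call with a gripper value outside its range is refused whole. The fingers move at their own pace and stop on an object; the grip force is fixed at half the most. Time passes only in rows, so rows that repeat a pose let the fingers close. It gives the time, the measured TCP pose, the force, the opening and the grip force at its end, in the units of the state.
- readout.state(): the state, without advancing time (a new reading comes with each control period).
- eyes.read_camera(name): name is "scene" or "top"; returns a dict with "img" (420x560x3 uint8, red, green, blue), "K" (3x3 intrinsics, pixels), "extrinsics" (4x4, takes a point from camera to world coordinates). Camera axes: x right, y up, looking along -z (the intrinsics and any distortion apply to the point x, -y, -z); pixel columns grow to the right and rows downward; lengths in mm; the calibration is good to about 2 mm. A picture is of the moment at which its call begins. There is no depth.
- env.job_done(): hands the job in; it is judged then, once.
Trained networks look in a picture, given as the dict that the camera call returned (one of the last four; its "shot" number tells which), for a name from the list of things; names that differ only in an ending like _2 or _b are one class to them, and where a whole thing is asked for, a point or a joint stands for the part that bears it (a point fixed in the world has none). Each returns a list of dicts, best first, with "score" (0 to 1); they miss things now and then, are a little off and sometimes report something else, mostly with a low value. They report only what shows in the picture. A call takes as long as a camera call.
- eyes.cut_out(picture, name): "mask" (420x560 bool, what is visible of it) and "uv" ([column, row] in pixels, amid what is visible of it).
The state is a dict: "t": time; "joints": joint angles; "qvel": joint speeds; "tau": joint torques, N m; "eef_pos": TCP position; "tcp_rot": TCP orientation; "ft_force": force on the tool from outside, world axes, zero at the start; "moment": the same for the moment, N m; "opening": opening from 0.0 (shut) to 1.0 (fully open); "grip_force": force on a finger pad.
Only numpy, scipy, OpenCV 4.12 (cv2) and the standard library are available. Lean on these libraries where they do the work, as an engineer would, in place of code of your own. Each camera call takes 0.05 s, during which the arm holds its last target. There are 200 camera calls.

## Working session

There is one attempt and no reset: what is moved stays moved. The work goes in short steps, Python scripts to look and compute and a tool call to move; the robot and the scene stay as the last step left them, time stands still between calls to the robot, and variables do not carry over. Pictures are saved under pics/ and viewed, at most 14 in all, crops included, and the job is handed in when it is done.

Besides the shell and the picture viewer there is one more tool, called as name([rows], argument=value, ...), one row to a line, values as JSON. move_arm: Moves the arm, as the interface text tells. Its arguments: {"type":"object","properties":{"plan":{"type":"array","items":{"type":"array"}}},"required":["plan"]}

```bash
ls; mkdir -p pics
cat > h.py <<'E'
import numpy as np, cv2
from cell import readout, eyes, env
def shot(n, f=None):
    p=eyes.read_camera(n)
    if f: cv2.imwrite('pics/'+f, p['img'][:,:,::-1])
    return p
def ray(p,uv,z):
    K=np.array(p['K']);E=np.array(p['extrinsics'])
    d=np.linalg.inv(K)@[uv[0],uv[1],1]; d=E[:3,:3]@(d*[1,-1,-1]); o=E[:3,3]
    return o+d*(z-o[2])/d[2]
def proj(p,X):
    K=np.array(p['K']);E=np.array(p['extrinsics'])
    c=E[:3,:3].T@(np.array(X,float)-E[:3,3]); q=K@(c*[1,-1,-1]); return q[:2]/q[2]
E
python3 - <<'E'
from h import *
for n in ('top','scene'):
    p=shot(n,n+'0.png'); print(n,p.keys(),np.round(p['K'],1).tolist(),np.round(p['extrinsics'],2).tolist(), {k:v for k,v in p.items() if k not in('img','K','extrinsics')})
    for nm in ['tray','frame','stand','bolt','bolt_grip','hook_left']+[a+b for a in('pot_','mark_') for b in('red','yellow','green','blue','white')]:
        print(nm,[(round(float(r['score']),2),np.round(r['uv']).tolist(),int(r['mask'].sum())) for r in eyes.cut_out(p,nm)[:2]])
print(readout.state())
E
```

```text
pics
top dict_keys(['img', 'K', 'extrinsics', 'shot']) [[498.0, 0.0, 276.4], [0.0, 498.0, 212.7], [0.0, 0.0, 1.0]] [[0.02, 1.0, -0.1, 390.72], [-1.0, 0.02, 0.02, -1.65], [0.02, 0.1, 1.0, 1591.13], [0.0, 0.0, 0.0, 1.0]] {'shot': 1}
tray [(0.56, [243.0, 214.0], 9790)]
frame [(0.68, [246.0, 181.0], 439)]
stand [(0.69, [378.0, 229.0], 3454)]
bolt [(0.53, [236.0, 214.0], 131)]
bolt_grip [(0.7, [240.0, 214.0], 138)]
hook_left [(0.54, [365.0, 172.0], 198), (0.24, [240.0, 175.0], 176)]
pot_red [(0.71, [283.0, 247.0], 212), (0.26, [408.0, 253.0], 13)]
pot_yellow [(0.75, [222.0, 246.0], 231)]
pot_green [(0.38, [400.0, 254.0], 33), (0.18, [240.0, 174.0], 138)]
pot_blue [(0.5, [244.0, 212.0], 173), (0.49, [240.0, 248.0], 211)]
pot_white [(0.51, [194.0, 245.0], 250)]
mark_red [(0.73, [282.0, 245.0], 203), (0.68, [256.0, 172.0], 75)]
mark_yellow [(0.6, [287.0, 177.0], 239)]
mark_green [(0.65, [242.0, 174.0], 155)]
mark_blue [(0.8, [220.0, 174.0], 189), (0.53, [284.0, 247.0], 231)]
mark_white [(0.51, [199.0, 176.0], 269)]
scene dict_keys(['img', 'K', 'extrinsics', 'shot']) [[398.1, 0.0, 278.8], [0.
[... 891 characters left out ...]
 [284.0, 297.0], 395)]
mark_white []
{'t': 1.7, 'joints': array([ 1.09436777e+00,  4.90886142e-01,  1.55890681e+00, -4.54458459e-06,
        1.09172522e+00, -1.05617073e-01]), 'qvel': array([ 0.00072523, -0.00093347, -0.00045817,  0.00090286,  0.00175367,
       -0.00100212]), 'tau': array([ 3.61447092e-04, -6.12463617e+01, -2.58427137e+01,  6.93013659e-02,
        4.45716572e-02,  2.48807157e-05]), 'eef_pos': array([226.47538773, 582.53109808, 214.66720657]), 'tcp_rot': array([3.14151901e+00, 1.18623768e-05, 2.77078326e+00]), 'ft_force': array([-0.03089985, -0.17023552, -0.78937029]), 'moment': array([-0.05139438, -0.02055037,  0.013282  ]), 'grip_force': 0.0, 'opening': 0.9986265507399907}
```

Run:
```python
import cv2
a=cv2.imread('pics/top0.png')[120:300,150:450];cv2.imwrite('pics/top0c.png',cv2.resize(a,(800,480),interpolation=2))
a=cv2.imread('pics/scene0.png')[120:390,120:480];cv2.imwrite('pics/scene0c.png',cv2.resize(a,(800,600),interpolation=2))
```

```text
(no output)
```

View pics/top0c.png

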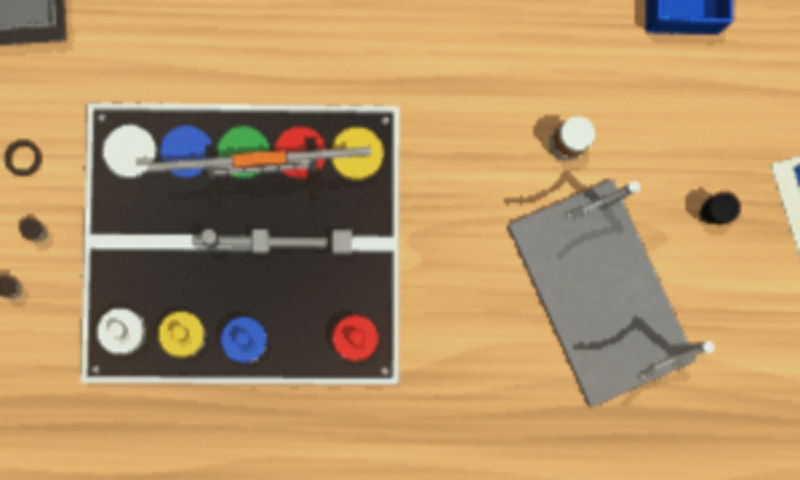

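View pics/scene0c.png

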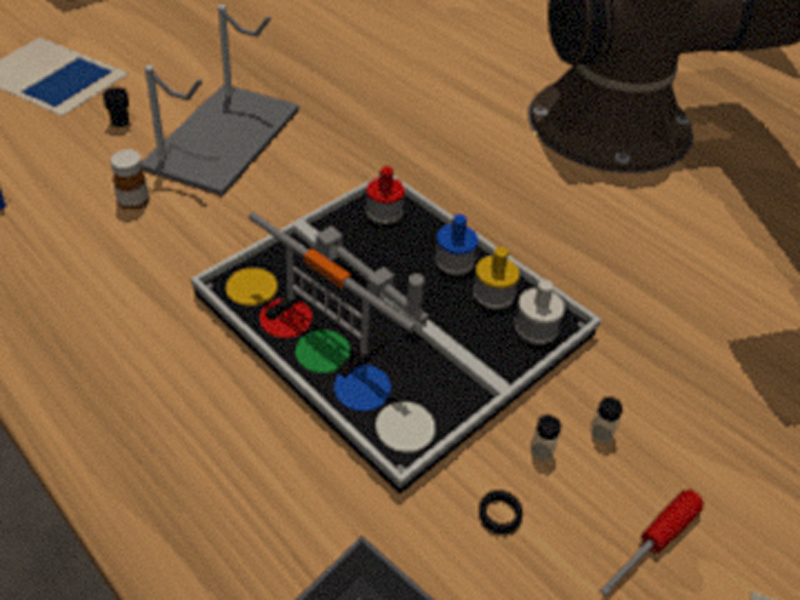

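```bash
cat > fit.py <<'E'
from h import *
from scipy.optimize import least_squares
import pickle
pt=shot('top','t1.png'); ps=shot('scene','s1.png')
pickle.dump((pt,ps),open('p0.pkl','wb'))
T=lambda x,y:((x+.5)/2.6667-.5+150,(y+.5)/2.6667-.5+120)
S=lambda x,y:((x+.5)/2.2222-.5+120,(y+.5)/2.2222-.5+120)
def W(q,X): c,s=np.cos(q[2]),np.sin(q[2]); return np.array([q[0]+c*X[0]-s*X[1],q[1]+s*X[0]+c*X[1],X[2]])
def fit(obs,q0,nm):
    f=lambda q:np.concatenate([proj(p,W(q,X))-uv for p,uv,X in obs])
    r=least_squares(f,q0,x_scale=[10,10,.1],loss='soft_l1'); print(nm,r.x[:2].round(1),np.degrees(r.x[2]).round(2),'res',f(r.x).reshape(-1,2).round(1).tolist()); return r.x
tr=[(pt,T(*u),X) for u,X in [((88,104),(165,185,30)),((398,107),(165,-185,30)),((398,382),(-165,-185,30)),((82,381),(-165,185,30))]]
tr+=[(ps,S(*u),X) for u,X in [((195,280),(165,-185,30)),((400,478),(165,185,30)),((600,320),(-165,185,30)),((400,180),(-165,-185,30))]]
tr+=[(ps,S(*u),X) for u,X in [((252,286),(110,-136,18)),((322,351),(110,0,18)),((363,387),(110,68,18)),((405,427),(110,136,18))]]
tr+=[(pt,T(*u),X) for u,X in [((129,151),(110,136,18)),((358,153),(110,-136,18))]]
q=fit(tr,[550,30,0],'tray')
st=[(pt,T(*u),X) for u,X in [((508,226),(-70,120,12)),((613,180),(70,120,12)),((588,406),(-70,-120,12)),((635,187),(45,95,167)),((708,346),(45,-95,167))]]
st+=[(ps,S(*u),X) for u,X in [((222,193),(-70,120,12)),((298,104),(-70,-120,12)),((150,69),(45,95,167)),((223,8),(45,-95,167))]]
s=fit(st,[500,-300,-1.17],'stand')
fr=[(pt,T(*u),X) for u,X in [((137,162),(0,125,100+18)),((370,150),(0,-125,118)),((259,158),(0,0,125))]]
fr+=[(ps,S(*u),X) for u,X in [((252,216),(0,-125,118)),((421,323),(0,125,118)),((327,267),(0,0,125))]]
f=fit(fr,[640,20,0],'frame')
pickle.dump((q,s,f),open('poses.pkl','wb'))
print('seat',W(s,(1,0,139)).round(1),'gate',W(q,(0,-70,18)).round(1))
hsv=cv2.cvtColor(pt['img'],cv2.COLOR_RGB2HSV)
def inv(P):
    c,s_=np.cos(q[2]),np.sin(q[2]); d=np.array(P[:2])-q[:2]; return np.array([c*d[0]+s_*d[1],-s_*d[0]+c*d[1]])
for n in ('red','yellow','blue','white'):
    for p in (pt,ps):
        r=eyes.cut_out(p,'pot_'+n)
        for k in r[:1]:
            uv=k['uv'] if p is pt else np.argwhere(k['mask'])[:,::-1].mean(0)
            w=ray(p,uv,60 if p is pt else 45); print(n,round(k['score'],2),w.round(0)[:2],inv(w).round(1))
w=[ray(pt,T(208,237),90),ray(ps,S(416,277),90)]
for a in w: print('handle',a.round(1),inv(a).round(1))
E
python3 fit.py
```

```text
tray [546.5  82.3] 0.79 res [[-0.4, -0.5], [-0.1, -0.1], [-0.5, 0.8], [-0.9, 0.2], [-1.9, -1.1], [0.1, 1.1], [0.6, -0.4], [-5.8, -4.4], [-0.2, -0.2], [0.3, -0.2], [-0.4, -0.1], [-0.0, -0.5], [-0.1, -0.1], [-0.7, 0.1]]
stand [ 498.9 -348.6] -65.26 res [[-0.5, -0.9], [-0.3, -0.7], [0.5, 0.9], [-0.6, -0.1], [-0.4, 0.5], [-0.2, -1.3], [0.8, -0.1], [-0.6, -1.0], [-0.5, -0.7]]
frame [631.6  62.7] 6.4 res [[3.0, 2.6], [-1.0, -0.0], [-1.0, 0.1], [-0.3, 0.2], [-2.7, 2.3], [0.4, -1.3]]
seat [ 499.4 -349.5  139. ] gate [547.5  12.3  18. ]
red 0.67 [431. -56.] [-117.4 -136.8]
red 0.89 [439. -52.] [-109.3 -132.8]
yellow 0.48 [430. 135.] [-116.    54.7]
yellow 0.55 [439. -52.] [-108.9 -132.7]
blue 0.68 [432.  79.] [-114.9   -1.3]
blue 0.56 [433.  77.] [-113.4   -3.9]
white 0.73 [655. 318.] [111.5 234. ]
white 0.97 [440. 218.] [-104.4  136.8]
handle [545.7 116.3  90. ] [-0.3 34. ]
handle [544.6 115.1  90. ] [-1.5 32.8]
```

Run:
```python
import cv2,numpy as np
a=cv2.imread('pics/t1.png')[155:225,190:310];b=cv2.imread('pics/s1.png')[200:300,210:330]
a=cv2.resize(a,(480,280),interpolation=2);b=cv2.resize(b,(600,500),interpolation=2)[:320]
c=np.zeros((600,600,3),'uint8');c[:280,:480]=a;c[280:]=b;cv2.imwrite('pics/z.png',c)
```

```text
(no output)
```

View pics/z.png

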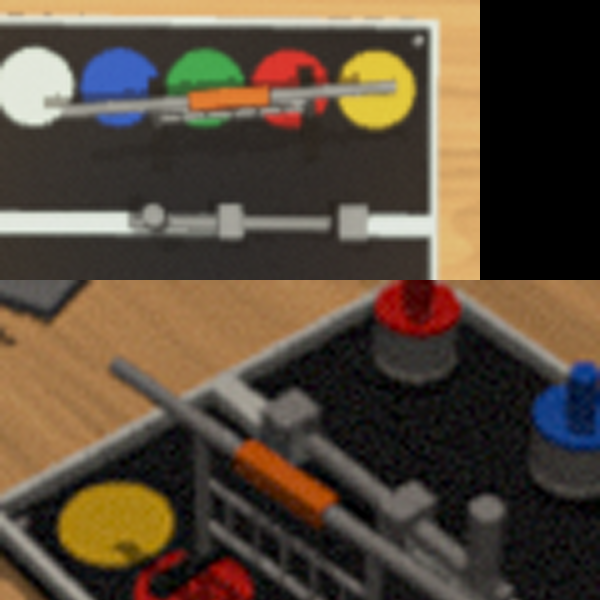

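Run:
```python
from h import *; import pickle
pt,ps=pickle.load(open('p0.pkl','rb')); q,s,f=pickle.load(open('poses.pkl','rb'))
print(ray(pt,(247,179.1),124),ray(ps,(267.3,240.5),122))
a,b=ray(pt,(190+60/4,155+107.5/4),118),ray(pt,(190+395/4-.4,155+87/4-.4),118);print(a,b,np.degrees(np.arctan2(-(b-a)[0]*-1,-(b-a)[1]*1)))
```

```text
[631.76046883  59.08581178 124.        ] [633.84979121  65.50781935 122.        ]
[621.16054888 184.14067915 118.        ] [644.2615508  -64.12725658 118.        ] 5.315989458228182
```

move_arm([
  [[0,0,63.4],[-0.567,-0.339,0],1],
  [[0,0,63.4],[-0.567,-0.339,0],1],
  [[0,0,63.4],[-0.567,-0.339,0],1],
  [[0,0,63.4],[-0.567,-0.339,0],1],
  [[0,0,63.4],[-0.567,-0.339,0],1],
])

```text
t: 2.82
eef_pos: [419.4, 334.3, 214.9]
tcp_rot: [3.141, -0.0, 1.827]
ft_force: [0.1, -0.1, -0.9]
opening: 0.997
grip_force: 0.0
```

```bash
cat > go.py <<'E'
# usage: go.py x y z yawdeg  -> remaining shift (tool axes, m) and turn
import sys; from h import *
s=readout.state(); x,y,z,w=map(float,sys.argv[1:5]); p=s['eef_pos']; r=s['tcp_rot']; ps=r[2]
d=np.array([x,y,z])-p; c,sn=np.cos(ps),np.sin(ps)
a=(np.degrees(ps)-w+180)%360-180
print('t',round(s['t'],2),'pos',p.round(1),'rpy',np.degrees(r).round(1),'F',np.round(s['ft_force'],1),'open',round(s['opening'],3),'grip',round(s['grip_force'],1))
print('turn z',round(a,2),'shift',np.round([(d[0]*c+d[1]*sn)/1e3,(d[0]*sn-d[1]*c)/1e3,-d[2]/1e3],4))
E
python3 go.py 632.5 61 200 95.3
```

```text
t 2.83 pos [419.4 334.3 214.9] rpy [180.   -0.  104.7] F [ 0.1 -0.1 -0.9] open 0.997 grip 0.0
turn z 9.39 shift [-0.3184  0.1368  0.0149]
```

move_arm([
  [[0,0,9.4],[-0.318,0.137,0.015],1],
  [[0,0,9.4],[-0.318,0.137,0.015],1],
  [[0,0,9.4],[-0.318,0.137,0.015],1],
  [[0,0,9.4],[-0.318,0.137,0.015],1],
  [[0,0,9.4],[-0.318,0.137,0.015],0.2],
])

```text
t: 3.45
eef_pos: [613.2, 89.2, 201.2]
tcp_rot: [3.141, -0.0, 1.669]
ft_force: [0.8, 0.2, -0.5]
opening: 0.943
grip_force: 0.0
```

move_arm([
  [[0,0,9.4],[-0.06,0.025,0],0.2],
  [[0,0,9.4],[-0.06,0.025,0],0.2],
  [[0,0,9.4],[-0.06,0.025,0],0.2],
])

```text
t: 3.82
eef_pos: [642.5, 33.9, 200.9]
tcp_rot: [-3.141, -0.0, 1.506]
ft_force: [-0.2, 0.7, -0.3]
opening: 0.64
grip_force: 0.0
```

```bash
python3 go.py 632.5 61 99 95.3
```

```text
t 3.83 pos [642.5  33.9 200.9] rpy [-180.    -0.    86.3] F [-0.2  0.7 -0.3] open 0.64 grip 0.0
turn z -9.04 shift [ 0.0264 -0.0117  0.1019]
```

move_arm([
  [[0,0,-9],[0.026,-0.012,0],0.2],
  [[0,0,-9],[0.026,-0.012,0.03],0.2],
  [[0,0,-9],[0.026,-0.012,0.06],0.2],
  [[0,0,-9],[0.026,-0.012,0.06],0.2],
  [[0,0,-9],[0.026,-0.012,0.06],0.2],
])

```text
t: 4.45
eef_pos: [632.7, 61.4, 142.4]
tcp_rot: [3.14, -0.0, 1.664]
ft_force: [0.7, -0.2, -0.4]
opening: 0.603
grip_force: 0.0
```

```bash
python3 - <<'E'
from h import *
a=shot('scene')['img'][:,:,::-1][170:320,180:380];b=shot('top')['img'][:,:,::-1][130:250,180:340]
c=np.zeros((600,800,3),'uint8')
c[:]=cv2.resize(a,(800,600),interpolation=2);cv2.imwrite('pics/g1.png',c)
E
python3 go.py 632.5 61 99 95.3
```

```text
t 4.55 pos [633.   61.  142.6] rpy [179.9   0.   95.3] F [-0.2 -0.3  0.4] open 0.599 grip 0.0
turn z -0.02 shift [ 0.0001 -0.0005  0.0436]
```

View pics/g1.png

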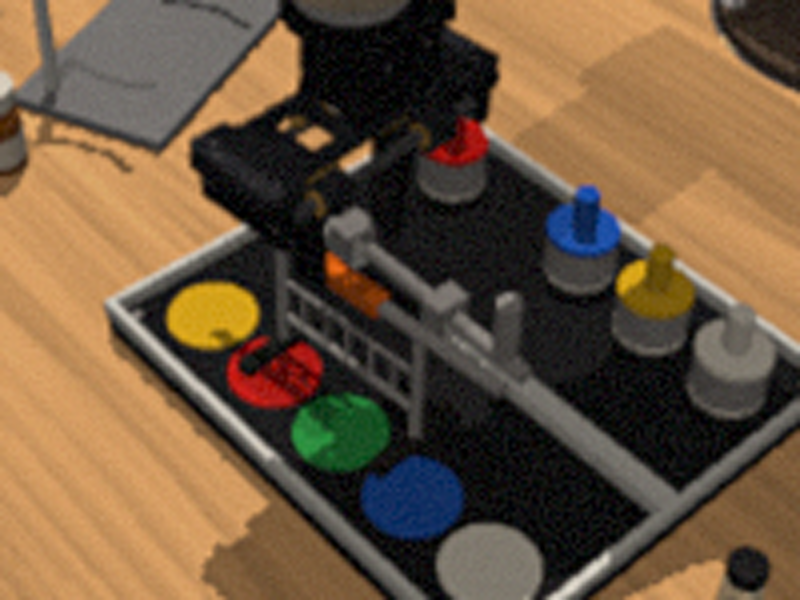

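move_arm([
  [[0,0,0],[0,0,0.025],0.2],
  [[0,0,0],[0,0,0.043],0.2],
  [[0,0,0],[0,0,0.043],0.2],
  [[0,0,0],[0,0,0.043],-1],
  [[0,0,0],[0,0,0.043],-1],
])

```text
t: 5.18
eef_pos: [632.9, 60.5, 98.9]
tcp_rot: [3.14, 0.0, 1.662]
ft_force: [0.1, -0.7, 0.1]
opening: 0.444
grip_force: 0.0
```

move_arm([
  [[0,0,0],[0,0,0],-1],
  [[0,0,0],[0,0,0],-1],
  [[0,0,0],[0,0,0],-1],
  [[0,0,0],[0,0,0],-1],
])

```text
t: 5.68
eef_pos: [632.5, 60.5, 98.1]
tcp_rot: [-3.141, -0.0, 1.662]
ft_force: [-1.3, -0.1, 1.7]
opening: 0.147
grip_force: 30.0
```

```bash
python3 go.py 632.5 61 230 95.3
python3 - <<'E'
from h import *
b=shot('top')['img'][:,:,::-1][140:230,190:310]
s=shot('scene')['img'][:,:,::-1][190:280,190:310]
cv2.imwrite('pics/g2.png',cv2.resize(np.hstack([b,s]),(800,300),interpolation=2))
E
```

```text
t 5.67 pos [632.5  60.5  98.1] rpy [-180.    -0.    95.2] F [-1.3 -0.1  1.7] open 0.147 grip 30.0
turn z -0.07 shift [ 0.0005  0.     -0.1319]
```

View pics/g2.png

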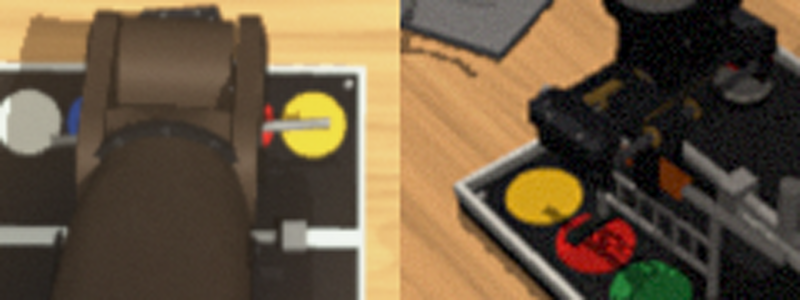

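move_arm([
  [[0,0,0],[0,0,-0.02],-1],
  [[0,0,0],[0,0,-0.06],-1],
  [[0,0,0],[0,0,-0.11],-1],
  [[0,0,0],[0,0,-0.16],-1],
  [[0,0,0],[0,0,-0.2],-1],
])

```text
t: 6.4
eef_pos: [632.4, 60.5, 300.0]
tcp_rot: [3.141, -0.0, 1.662]
ft_force: [0.0, -0.5, -3.0]
opening: 0.142
grip_force: 30.0
```

```bash
python3 go.py 499.4 -349.5 300 24.74
```

```text
t 6.4 pos [632.4  60.5 300. ] rpy [180.   -0.   95.2] F [ 0.  -0.5 -3. ] open 0.142 grip 30.0
turn z 70.5 shift [-0.3962 -0.17   -0.    ]
```

move_arm([
  [[0,0,8],[-0.045,-0.019,0],-1],
  [[0,0,16],[-0.09,-0.039,0],-1],
  [[0,0,24],[-0.135,-0.058,0],-1],
  [[0,0,32],[-0.18,-0.077,0],-1],
  [[0,0,40],[-0.225,-0.097,0],-1],
])

```text
t: 7.02
eef_pos: [555.7, -173.7, 297.7]
tcp_rot: [-3.141, -0.0, 0.96]
ft_force: [0.6, -1.1, -1.1]
opening: 0.148
grip_force: 30.0
```

```bash
python3 go.py 499.4 -349.5 300 24.74
```

```text
t 7.03 pos [ 555.7 -173.7  297.7] rpy [-180.   -0.   55.] F [ 0.6 -1.1 -1.1] open 0.148 grip 30.0
turn z 30.24 shift [-0.1762  0.0547 -0.0023]
```

move_arm([
  [[0,0,8],[-0.044,0.014,0],-1],
  [[0,0,16],[-0.09,0.028,0],-1],
  [[0,0,24],[-0.135,0.042,0],-1],
  [[0,0,30.2],[-0.176,0.055,0],-1],
  [[0,0,30.2],[-0.176,0.055,0],-1],
])

```text
t: 7.65
eef_pos: [500.2, -350.7, 297.3]
tcp_rot: [-3.141, 0.001, 0.433]
ft_force: [0.6, 0.9, -2.1]
opening: 0.146
grip_force: 30.0
```

```bash
python3 go.py 499.4 -349.5 190 24.74
python3 - <<'E'
from h import *
b=shot('top')['img'][:,:,::-1][170:290,320:440]
s=shot('scene')['img'][:,:,::-1][100:240,140:300]
cv2.imwrite('pics/g3.png',np.hstack([cv2.resize(b,(400,400),interpolation=2),cv2.resize(s,(400,400),interpolation=2)]))
E
```

```text
t 7.65 pos [ 500.2 -350.7  297.3] rpy [-180.     0.    24.8] F [ 0.6  0.9 -2.1] open 0.146 grip 30.0
turn z 0.06 shift [-0.0002 -0.0014  0.1073]
```

View pics/g3.png

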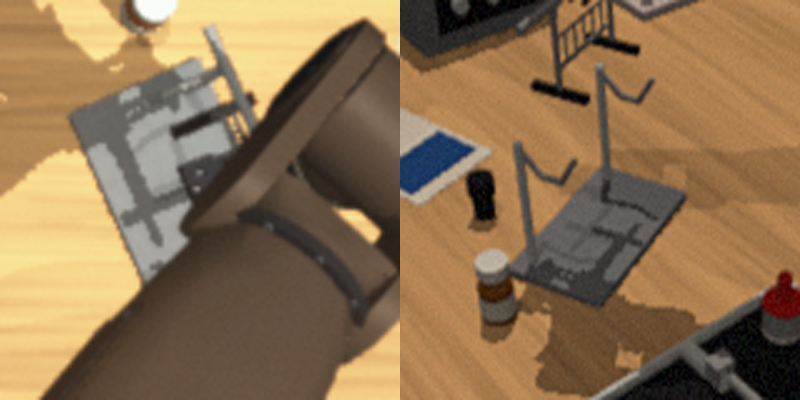

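move_arm([
  [[0,0,0],[0,-0.001,0.05],-1],
  [[0,0,0],[0,-0.001,0.1],-1],
  [[0,0,0],[0,-0.001,0.13],-1],
  [[0,0,0],[0,-0.001,0.145],-1],
  [[0,0,0],[0,-0.001,0.145],-1],
])

```text
t: 8.38
eef_pos: [501.2, -346.8, 152.8]
tcp_rot: [-3.141, 0.0, 0.438]
ft_force: [0.7, 0.3, -1.9]
opening: 0.146
grip_force: 30.0
```

```bash
python3 go.py 499.4 -349.5 124 24.74
python3 - <<'E'
from h import *
s=shot('scene')['img'][:,:,::-1][110:230,150:310]
cv2.imwrite('pics/g4.png',cv2.resize(s,(800,600),interpolation=2))
E
```

```text
t 8.38 pos [ 501.2 -346.8  152.8] rpy [-179.9    0.    25.1] F [ 0.7  0.3 -1.9] open 0.146 grip 30.0
turn z 0.37 shift [-0.0028  0.0017  0.0288]
```

View pics/g4.png

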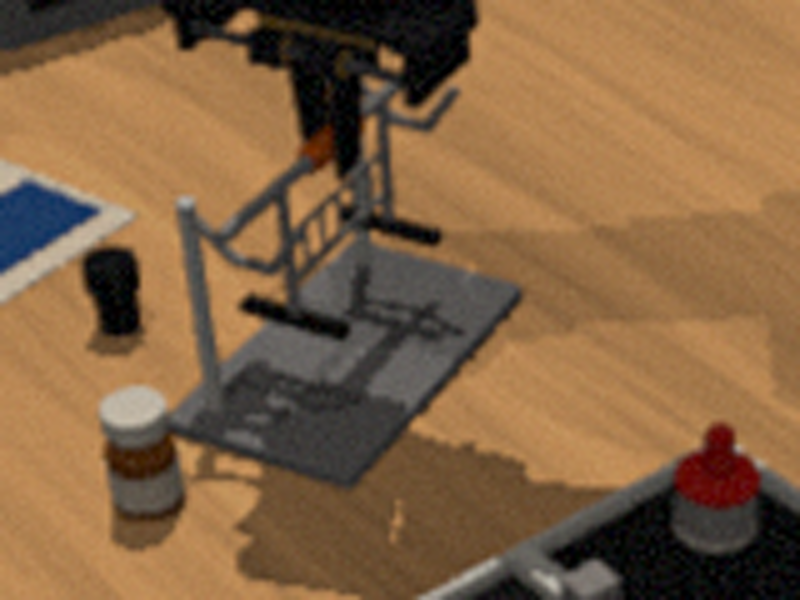

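move_arm([
  [[0,0,0],[-0.002,-0.001,0.015],-1],
  [[0,0,0],[-0.002,-0.001,0.022],-1],
  [[0,0,0],[-0.002,-0.001,0.026],-1],
  [[0,0,0],[-0.002,-0.001,0.028],-1],
  [[0,0,0],[-0.002,-0.001,0.028],-1],
])

```text
t: 9.05
eef_pos: [498.7, -347.4, 125.1]
tcp_rot: [-3.142, -0.0, 0.437]
ft_force: [-0.5, 0.2, -2.2]
opening: 0.145
grip_force: 30.0
```

move_arm([
  [[0,0,0],[0,0,0.002],-1],
  [[0,0,0],[0,0,0.003],-1],
  [[0,0,0],[0,0,0.003],-1],
])

```text
t: 9.43
eef_pos: [499.0, -347.6, 123.5]
tcp_rot: [3.14, -0.001, 0.437]
ft_force: [-3.0, 2.2, 9.9]
opening: 0.145
grip_force: 30.0
```

move_arm([
  [[0,0,0],[0,0,-0.001],-0.5],
  [[0,0,0],[0,0,-0.001],-0.2],
  [[0,0,0],[0,0,-0.001],0],
  [[0,0,0],[0,0,-0.001],0.2],
  [[0,0,0],[0,0,-0.001],0.2],
])

```text
t: 10.05
eef_pos: [498.7, -347.4, 123.0]
tcp_rot: [-3.141, -0.0, 0.437]
ft_force: [0.8, -0.7, 0.7]
opening: 0.584
grip_force: 0.0
```

move_arm([
  [[0,0,0],[0,0,-0.03],0.2],
  [[0,0,0],[0,0,-0.08],0.2],
  [[0,0,0],[0,0,-0.12],0.2],
  [[0,0,0],[0,0,-0.12],0.2],
])

```text
t: 10.55
eef_pos: [499.5, -348.0, 246.1]
tcp_rot: [3.137, -0.002, 0.437]
ft_force: [0.4, -0.3, -0.8]
opening: 0.599
grip_force: 0.0
```

```bash
python3 go.py 545.5 115.5 160 90.79
python3 - <<'E'
from h import *
s=shot('scene')['img'][:,:,::-1][110:230,150:310]
cv2.imwrite('pics/g5.png',cv2.resize(s,(600,450),interpolation=2))
E
```

```text
t 10.55 pos [ 499.5 -348.   246.1] rpy [ 1.797e+02 -1.000e-01  2.500e+01] F [ 0.4 -0.3 -0.8] open 0.599 grip 0.0
turn z -65.75 shift [ 0.2379 -0.4004  0.0861]
```

View pics/g5.png

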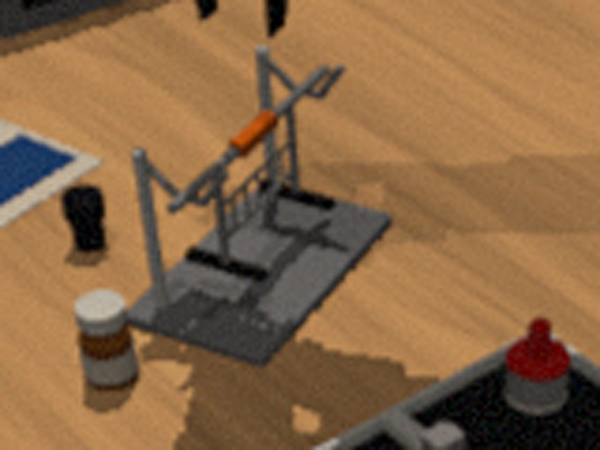

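move_arm([
  [[0,0,-10],[0.03,-0.05,0],0.2],
  [[0,0,-20],[0.06,-0.1,0],0.2],
  [[0,0,-30],[0.09,-0.15,0],0.2],
  [[0,0,-40],[0.12,-0.2,0.02],0.2],
  [[0,0,-50],[0.15,-0.25,0.05],0],
])

```text
t: 11.22
eef_pos: [528.1, -58.2, 193.2]
tcp_rot: [-3.141, -0.0, 1.315]
ft_force: [0.6, 0.4, -0.6]
opening: 0.542
grip_force: 0.0
```

```bash
python3 go.py 545.5 115.5 130 90.79
```

```text
t 11.22 pos [528.1 -58.2 193.2] rpy [-180.    -0.    75.4] F [ 0.6  0.4 -0.6] open 0.542 grip 0.0
turn z -15.42 shift [ 0.1724 -0.0271  0.0632]
```

move_arm([
  [[0,0,-8],[0.055,-0.009,0.02],-0.1],
  [[0,0,-15.4],[0.11,-0.018,0.04],-0.1],
  [[0,0,-15.4],[0.172,-0.027,0.063],-0.1],
  [[0,0,-15.4],[0.172,-0.027,0.063],-0.1],
  [[0,0,-15.4],[0.172,-0.027,0.063],-0.1],
])

```text
t: 11.85
eef_pos: [546.2, 113.1, 130.5]
tcp_rot: [-3.14, 0.0, 1.579]
ft_force: [-0.0, -1.6, 0.4]
opening: 0.449
grip_force: 0.0
```

```bash
python3 go.py 545.5 115.5 57 90.79
python3 - <<'E'
from h import *
s=shot('scene')['img'][:,:,::-1][180:300,240:400]
cv2.imwrite('pics/g6.png',cv2.resize(s,(800,600),interpolation=2))
E
```

```text
t 11.85 pos [546.2 113.1 130.5] rpy [-179.9    0.    90.5] F [-0.  -1.6  0.4] open 0.449 grip 0.0
turn z -0.3 shift [ 0.0025 -0.0007  0.0735]
```

View pics/g6.png

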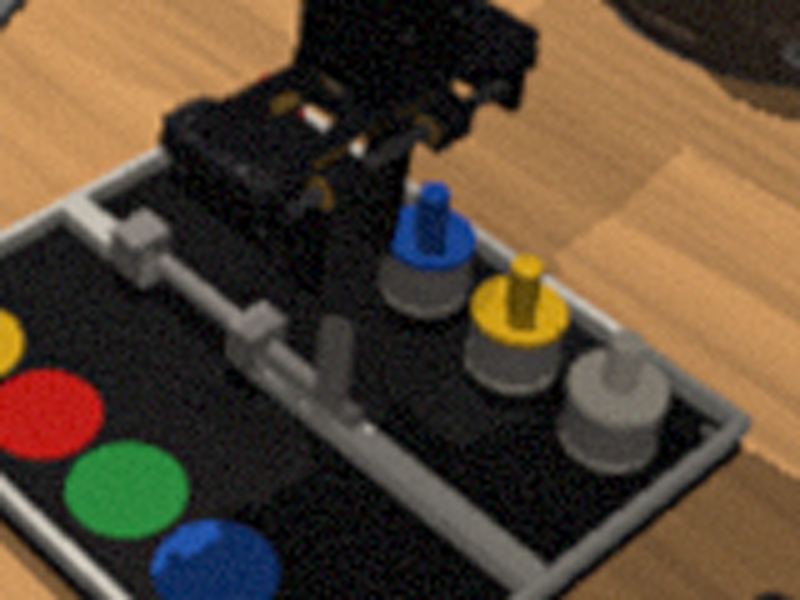

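move_arm([
  [[0,0,-0.3],[0.002,0,0.03],-0.1],
  [[0,0,-0.3],[0.002,0,0.06],-0.1],
  [[0,0,-0.3],[0.002,0,0.072],-0.1],
  [[0,0,-0.3],[0.002,0,0.072],-1],
  [[0,0,-0.3],[0.002,0,0.072],-1],
])

```text
t: 12.52
eef_pos: [547.4, 114.7, 60.5]
tcp_rot: [3.14, -0.0, 1.583]
ft_force: [1.0, -0.2, 0.4]
opening: 0.294
grip_force: 0.0
```

move_arm([
  [[0,0,0],[0,0,0],-1],
  [[0,0,0],[0,0,0],-1],
  [[0,0,0],[0,0,0],-1],
])

```text
t: 12.9
eef_pos: [546.5, 115.0, 60.4]
tcp_rot: [-3.142, 0.0, 1.584]
ft_force: [-3.1, -1.9, 5.7]
opening: 0.182
grip_force: 30.0
```

move_arm([
  [[0,0,0],[0.015,0,-0.001],-1],
  [[0,0,0],[0.035,0,-0.001],-1],
  [[0,0,0],[0.055,0,-0.001],-1],
  [[0,0,0],[0.065,0,-0.001],-1],
  [[0,0,0],[0.068,0,-0.001],-1],
])

```text
t: 13.52
eef_pos: [545.4, 184.0, 60.5]
tcp_rot: [-3.141, 0.0, 1.585]
ft_force: [-5.3, -2.3, -0.3]
opening: 0.184
grip_force: 30.0
```

move_arm([
  [[0,0,0],[0.004,0,0],-1],
  [[0,0,0],[0.008,0,0],-1],
  [[0,0,0],[0.008,0,0],-1],
])

```text
t: 13.9
eef_pos: [545.3, 188.3, 60.4]
tcp_rot: [-3.139, 0.003, 1.584]
ft_force: [-4.9, -21.8, -0.1]
opening: 0.186
grip_force: 30.0
```

move_arm([
  [[0,0,0],[-0.004,0,0],-1],
  [[0,0,0],[-0.004,0,0],-0.3],
  [[0,0,0],[-0.004,0,0],-0.1],
  [[0,0,0],[-0.004,0,-0.02],-0.1],
  [[0,0,0],[-0.004,0,-0.075],-0.1],
])

```text
t: 14.52
eef_pos: [545.4, 187.0, 134.8]
tcp_rot: [-3.138, 0.001, 1.584]
ft_force: [0.4, 0.3, 0.2]
opening: 0.45
grip_force: 0.0
```

```bash
cat > pots.py <<'E'
from h import *; import pickle
q,s,f=pickle.load(open('poses.pkl','rb'))
def inv(P):
    c,s_=np.cos(q[2]),np.sin(q[2]); d=np.array(P[:2])-q[:2]; return np.array([c*d[0]+s_*d[1],-s_*d[0]+c*d[1]])
def pots(names=('red','yellow','blue','white'),cams=('top','scene')):
    for cam in cams:
        p=shot(cam); img=p['img'][:,:,::-1]; hsv=cv2.cvtColor(np.ascontiguousarray(img),cv2.COLOR_BGR2HSV)
        H,S,V=[hsv[:,:,i].astype(int) for i in range(3)]
        for n in names:
            m={'red':((H<8)|(H>172))&(S>150)&(V>70),'yellow':(H>18)&(H<32)&(S>150)&(V>70),'blue':(H>100)&(H<125)&(S>140)&(V>60),'white':(S<40)&(V>150)}[n]
            k,l,st,c=cv2.connectedComponentsWithStats(m.astype('uint8'))
            for i in range(1,k):
                if st[i,4]<60: continue
                for z in (62 if cam=='top' else 66,18):
                    w=ray(p,c[i],z); t=inv(w)
                    if abs(t[0])<160 and abs(t[1])<180: print(cam,n,'area',st[i,4],'z',z,'world',w[:2].round(1),'tray',t.round(1),'top' if cam=='x' else '')
if __name__=='__main__':
    import sys
    pots(*([sys.argv[1].split(',')] if len(sys.argv)>1 else []))
E
python3 go.py 436 -53 140 90.79;python3 pots.py
```

```text
t 14.53 pos [545.4 187.  134.8] rpy [-179.8    0.    90.7] F [0.4 0.3 0.2] open 0.45 grip 0.0
turn z -0.05 shift [-0.2386 -0.1125 -0.0052]
top red area 321 z 62 world [650.7  14.6] tray [103.2 -69.2] 
top red area 321 z 18 world [658.2  15.1] tray [110.7 -68.8] 
top red area 249 z 62 world [436.5 -53.4] tray [-111.9 -134.2] 
top red area 249 z 18 world [437.8 -54.9] tray [-110.6 -135.7] 
top yellow area 312 z 62 world [651.6 -51.3] tray [ 103.2 -135.1] 
top yellow area 312 z 18 world [659.1 -52.7] tray [ 110.7 -136.6] 
top yellow area 113 z 62 world [440.3 135.2] tray [-105.5   54.3] 
top yellow area 113 z 18 world [441.7 139.1] tray [-104.    58.2] 
top blue area 259 z 62 world [649.4 143.8] tray [103.8  60. ] 
top blue area 259 z 18 world [656.9 148. ] tray [111.3  64.1] 
top blue area 227 z 62 world [431.9  74.7] tray [-114.7   -6. ] 
top blue area 227 z 18 world [433.1  76.9] tray [-113.5   -3.8] 
top white area 746 z 62 world [578.2  -2.6] tray [ 30.5 -85.4] 
top white area 746 z 18 world [583.6  -2.6] tray [ 35.9 -85.5] 
top white area 61 z 62 world [541.6 107.2] tray [-4.6 24.
[... 225 characters left out ...]
d [683.5  51.7] tray [136.5 -32.5] 
scene red area 356 z 18 world [658.   16.3] tray [110.5 -67.6] 
scene yellow area 201 z 66 world [442.2 156.5] tray [-103.2   75.6] 
scene yellow area 201 z 18 world [401.1 127.8] tray [-144.8   47.5] 
scene yellow area 332 z 66 world [684.8 -12.3] tray [137.  -96.6] 
scene yellow area 332 z 18 world [659.4 -51.9] tray [ 111.  -135.8] 
scene blue area 442 z 66 world [681.7 179.3] tray [136.6  95.1] 
scene blue area 442 z 18 world [656.1 152.1] tray [110.6  68.3] 
scene white area 322 z 18 world [701.6 106.7] tray [155.4  22.2] 
scene white area 150 z 66 world [681.6 226.2] tray [137.1 142. ] 
scene white area 150 z 18 world [656.  202.1] tray [111.1 118.2]
```

move_arm([
  [[0,0,0],[-0.05,-0.024,0],-0.1],
  [[0,0,0],[-0.1,-0.048,0],-0.1],
  [[0,0,0],[-0.15,-0.072,0],-0.1],
  [[0,0,0],[-0.2,-0.096,0],-0.1],
  [[0,0,0],[-0.24,-0.112,0],-0.1],
])

```text
t: 15.25
eef_pos: [436.5, -56.0, 135.6]
tcp_rot: [3.14, 0.0, 1.583]
ft_force: [0.2, -0.5, -0.2]
opening: 0.449
grip_force: 0.0
```

move_arm([
  [[0,0,0],[0,0,0.015],-0.1],
  [[0,0,0],[0,0,0.03],-0.1],
])

```text
t: 15.5
eef_pos: [437.4, -55.1, 105.4]
tcp_rot: [3.14, 0.0, 1.582]
ft_force: [0.5, 0.2, 0.1]
opening: 0.452
grip_force: 0.0
```

```bash
python3 go.py 436 -54 64 90.79
python3 - <<'E'
from h import *
s=shot('scene')['img'][:,:,::-1][150:270,230:390]
cv2.imwrite('pics/g7.png',cv2.resize(s,(600,450),interpolation=2))
E
```

```text
t 15.5 pos [437.4 -55.1 105.4] rpy [179.9   0.   90.7] F [0.5 0.2 0.1] open 0.452 grip 0.0
turn z -0.13 shift [ 0.0011 -0.0014  0.0414]
```

View pics/g7.png

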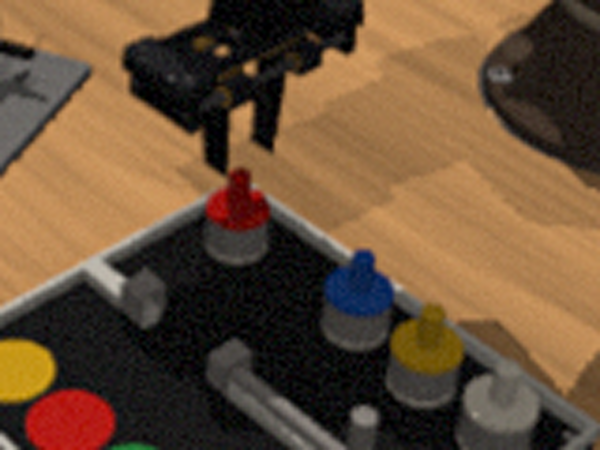

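move_arm([
  [[0,0,0],[0.001,-0.001,0.025],-0.1],
  [[0,0,0],[0.001,-0.001,0.041],-0.1],
  [[0,0,0],[0.001,-0.001,0.041],-0.3],
  [[0,0,0],[0.001,-0.001,0.041],-0.5],
  [[0,0,0],[0.001,-0.001,0.041],-1],
])

```text
t: 16.18
eef_pos: [436.4, -53.5, 65.2]
tcp_rot: [3.14, 0.0, 1.584]
ft_force: [-0.2, -0.3, 0.5]
opening: 0.198
grip_force: 0.0
```

move_arm([
  [[0,0,0],[0,0,0],-1],
  [[0,0,0],[0,0,0],-1],
  [[0,0,0],[0,0,0],-1],
])

```text
t: 16.55
eef_pos: [436.5, -53.5, 65.1]
tcp_rot: [3.14, 0.0, 1.584]
ft_force: [1.5, 0.4, 6.7]
opening: 0.181
grip_force: 30.0
```

```bash
cat > tp.py <<'E'
# current TCP in tray frame (mm) and along-tool shifts to gate y=-70
from pots import *
s=readout.state();print('t',round(s['t'],2),'tray',inv(s['eef_pos']).round(1),'z',round(s['eef_pos'][2],1),'yaw',np.degrees(s['tcp_rot'][2]).round(2),'F',s['ft_force'].round(1),'op',round(s['opening'],3))
E
python3 tp.py
```

```text
t 16.55 tray [-111.9 -134.3] z 65.1 yaw 90.74 F [1.5 0.4 6.7] op 0.181
```

move_arm([
  [[0,0,0],[0,0.03,0],-1],
  [[0,0,0],[0,0.06,0],-1],
  [[0,0,0],[0.03,0.064,0],-1],
  [[0,0,0],[0.062,0.064,0],-1],
  [[0,0,0],[0.064,0.064,0],-1],
])

```text
t: 17.18
eef_pos: [499.3, 12.8, 64.9]
tcp_rot: [3.141, -0.0, 1.586]
ft_force: [-0.4, 2.2, 5.3]
opening: 0.18
grip_force: 30.0
```

```bash
python3 tp.py; python3 pots.py red
```

```text
t 17.18 tray [-48.2 -68.9] z 64.9 yaw 90.86 F [-0.4  2.2  5.3] op 0.18
top red area 320 z 62 world [650.6  14.6] tray [103.2 -69.2] 
top red area 320 z 18 world [658.1  15.1] tray [110.6 -68.8] 
scene red area 149 z 66 world [510.  23.] tray [-37.3 -58.8] 
scene red area 149 z 18 world [473.3 -14.3] tray [-74.6 -95.6] 
scene red area 357 z 66 world [683.5  51.6] tray [136.5 -32.6] 
scene red area 357 z 18 world [658.   16.2] tray [110.5 -67.7]
```

Through the gate to the red mark.

move_arm([
  [[0,0,0],[-0.001,0.035,0],-1],
  [[0,0,0],[-0.001,0.07,0],-1],
  [[0,0,0],[-0.001,0.11,0],-1],
  [[0,0,0],[0.001,0.145,0],-1],
  [[0,0,0],[0.001,0.158,0],-1],
])

```text
t: 17.9
eef_pos: [657.8, 13.5, 64.6]
tcp_rot: [-3.141, 0.0, 1.583]
ft_force: [-4.3, -0.2, 9.0]
opening: 0.183
grip_force: 30.0
```

move_arm([
  [[0,0,0],[0,0,0],-1],
  [[0,0,0],[0,0,0],-1],
])

```text
t: 18.15
eef_pos: [656.7, 13.9, 64.6]
tcp_rot: [3.141, 0.0, 1.583]
ft_force: [1.5, -1.2, 1.4]
opening: 0.179
grip_force: 30.0
```

```bash
python3 tp.py
python3 - <<'E'
from h import *
s=shot('scene')['img'][:,:,::-1][200:320,220:380]
cv2.imwrite('pics/g8.png',cv2.resize(s,(800,600),interpolation=2))
E
```

```text
t 18.15 tray [109.2 -70. ] z 64.6 yaw 90.72 F [ 1.5 -1.2  1.4] op 0.179
```

View pics/g8.png

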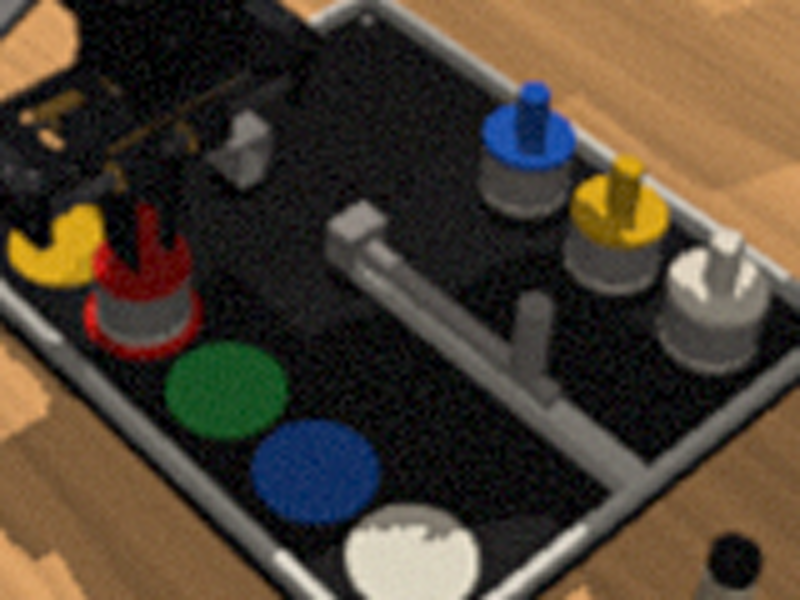

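move_arm([
  [[0,0,0],[0.001,0,0],-1],
  [[0,0,0],[0.001,0,0],-0.4],
  [[0,0,0],[0.001,0,0],-0.1],
  [[0,0,0],[0.001,0,0],-0.1],
  [[0,0,0],[0.001,0,-0.04],-0.1],
])

```text
t: 18.82
eef_pos: [655.6, 15.6, 102.2]
tcp_rot: [-3.136, -0.001, 1.584]
ft_force: [0.8, -0.1, 1.0]
opening: 0.444
grip_force: 0.0
```

move_arm([
  [[0,0,0],[0.02,-0.03,-0.03],-0.1],
  [[0,0,0],[0.06,-0.09,-0.03],-0.1],
])

```text
t: 19.08
eef_pos: [575.1, 69.0, 136.3]
tcp_rot: [3.137, -0.0, 1.582]
ft_force: [-0.3, 0.8, -0.5]
opening: 0.445
grip_force: 0.0
```

```bash
python3 tp.py; python3 pots.py red,blue,yellow | grep -v 'scene.*z 18'
```

```text
t 19.07 tray [ 28.4 -13.7] z 136.3 yaw 90.65 F [-0.3  0.8 -0.5] op 0.445
top red area 92 z 62 world [654.  -4.] tray [106.2 -87.8] 
top red area 92 z 18 world [661.5  -4.1] tray [113.8 -88. ] 
top yellow area 313 z 62 world [651.5 -51.3] tray [ 103.1 -135.1] 
top yellow area 313 z 18 world [659.  -52.7] tray [ 110.6 -136.6] 
scene red area 281 z 66 world [659.9  21.5] tray [112.5 -62.4] 
scene red area 97 z 66 world [691.3  58.4] tray [144.4 -26. ] 
scene blue area 219 z 66 world [438.9  80.4] tray [-107.7   -0.4] 
scene blue area 416 z 66 world [681.7 179.4] tray [136.5  95.2] 
scene yellow area 252 z 66 world [444.  151.9] tray [-101.5   70.9] 
scene yellow area 288 z 66 world [687.  -15.5] tray [139.1 -99.8]
```

move_arm([
  [[0,0,0],[0.002,-0.05,0],-0.1],
  [[0,0,0],[0.004,-0.1,0],-0.1],
  [[0,0,0],[0.007,-0.143,0],-0.1],
  [[0,0,0],[0.007,-0.143,0.01],-0.1],
  [[0,0,0],[0.007,-0.143,0.03],-0.1],
])

```text
t: 19.8
eef_pos: [432.8, 74.2, 104.7]
tcp_rot: [3.139, -0.0, 1.584]
ft_force: [0.1, -0.0, -0.4]
opening: 0.448
grip_force: 0.0
```

```bash
python3 tp.py; python3 pots.py blue,yellow | grep -v 'scene.*z 18'
python3 - <<'E'
from h import *
s=shot('scene')['img'][:,:,::-1][170:290,250:410]
cv2.imwrite('pics/g9.png',cv2.resize(s,(600,450),interpolation=2))
E
```

```text
t 19.8 tray [-113.8   -6.6] z 104.7 yaw 90.74 F [ 0.1 -0.  -0.4] op 0.448
top blue area 290 z 62 world [648.3 146.8] tray [102.7  63.1] 
top blue area 290 z 18 world [655.7 151.1] tray [110.2  67.2] 
top yellow area 313 z 62 world [651.5 -51.3] tray [ 103.1 -135.1] 
top yellow area 313 z 18 world [659.  -52.7] tray [ 110.6 -136.6] 
scene blue area 208 z 66 world [439.4  81. ] tray [-1.071e+02  1.000e-01] 
scene blue area 443 z 66 world [681.7 179.4] tray [136.6  95.1] 
scene yellow area 248 z 66 world [443.1 152.1] tray [-102.4   71.2] 
scene yellow area 285 z 66 world [686.9 -15.4] tray [139.  -99.7]
```

View pics/g9.png

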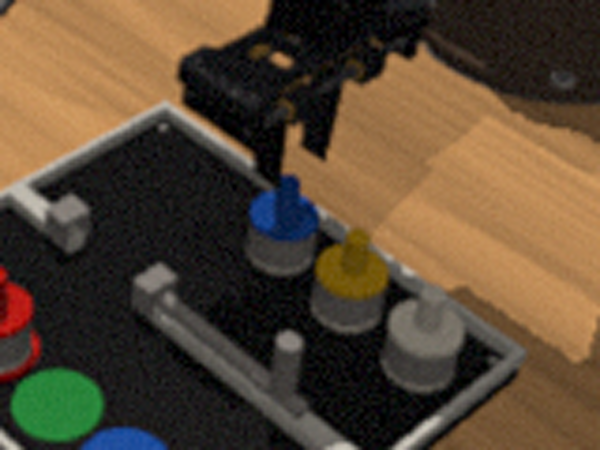

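move_arm([
  [[0,0,0],[0,0,0.025],-0.1],
  [[0,0,0],[0,0,0.04],-0.1],
  [[0,0,0],[0,0,0.04],-0.3],
  [[0,0,0],[0,0,0.04],-0.5],
  [[0,0,0],[0,0,0.04],-1],
])

```text
t: 20.58
eef_pos: [431.8, 74.2, 65.2]
tcp_rot: [3.14, -0.0, 1.584]
ft_force: [0.9, 0.4, 0.6]
opening: 0.203
grip_force: 0.0
```

move_arm([
  [[0,0,0],[0,0,0],-1],
  [[0,0,0],[0,0,0],-1],
  [[0,0,0],[0,0,0],-1],
])

```text
t: 20.95
eef_pos: [431.8, 74.2, 65.1]
tcp_rot: [3.14, -0.0, 1.584]
ft_force: [-0.6, -0.7, 6.4]
opening: 0.184
grip_force: 30.0
```

```bash
python3 tp.py
```

```text
t 20.95 tray [-114.8   -6.5] z 65.1 yaw 90.74 F [-0.6 -0.7  6.4] op 0.184
```

move_arm([
  [[0,0,0],[0,0.035,0],-1],
  [[0,0,0],[0,0.064,0],-1],
  [[0,0,0],[-0.03,0.067,0],-1],
  [[0,0,0],[-0.06,0.067,0],-1],
  [[0,0,0],[-0.064,0.067,0],-1],
])

```text
t: 21.58
eef_pos: [499.5, 10.1, 64.9]
tcp_rot: [3.141, -0.0, 1.582]
ft_force: [0.1, 3.2, 3.9]
opening: 0.182
grip_force: 30.0
```

```bash
python3 tp.py
```

```text
t 21.57 tray [-48.  -71.6] z 64.9 yaw 90.63 F [0.1 3.2 3.9] op 0.182
```

move_arm([
  [[0,0,0],[0.001,0.035,0],-1],
  [[0,0,0],[0.001,0.07,0],-1],
  [[0,0,0],[0.001,0.094,0],-1],
  [[0,0,0],[0.035,0.094,0],-1],
  [[0,0,0],[0.075,0.094,0],-1],
])

```text
t: 22.2
eef_pos: [592.5, 88.2, 64.8]
tcp_rot: [3.141, 0.0, 1.583]
ft_force: [0.1, -2.1, 3.6]
opening: 0.179
grip_force: 30.0
```

```bash
python3 tp.py
```

```text
t 22.2 tray [46.   5.2] z 64.8 yaw 90.68 F [ 0.1 -2.1  3.6] op 0.179
```

move_arm([
  [[0,0,0],[0.032,0.002,0],-1],
  [[0,0,0],[0.063,0.002,0],-1],
  [[0,0,0],[0.063,0.034,0],-1],
  [[0,0,0],[0.063,0.064,0],-1],
  [[0,0,0],[0.063,0.064,0],-1],
])

```text
t: 22.82
eef_pos: [657.0, 152.0, 64.8]
tcp_rot: [3.139, -0.0, 1.584]
ft_force: [2.5, 0.4, 5.0]
opening: 0.184
grip_force: 30.0
```

```bash
python3 tp.py; python3 pots.py blue | grep scene
```

```text
t 22.82 tray [111.5  68.1] z 64.8 yaw 90.75 F [2.5 0.4 5. ] op 0.184
scene blue area 298 z 66 world [671.6 168.4] tray [126.3  84.3] 
scene blue area 298 z 18 world [645.3 140.6] tray [99.6 56.9]
```

move_arm([
  [[0,0,0],[0,-0.001,0],-1],
  [[0,0,0],[0,-0.001,0],-0.4],
  [[0,0,0],[0,-0.001,0],-0.1],
  [[0,0,0],[0,-0.001,0],-0.1],
  [[0,0,0],[0,-0.001,-0.04],-0.1],
])

```text
t: 23.55
eef_pos: [652.7, 150.8, 102.1]
tcp_rot: [-3.136, 0.001, 1.584]
ft_force: [-1.0, 0.1, -0.0]
opening: 0.443
grip_force: 0.0
```

move_arm([
  [[0,0,0],[0,-0.03,-0.03],-0.1],
  [[0,0,0],[-0.001,-0.09,-0.03],-0.1],
  [[0,0,0],[-0.002,-0.15,-0.03],-0.1],
  [[0,0,0],[-0.003,-0.19,-0.03],-0.1],
  [[0,0,0],[-0.003,-0.219,-0.03],-0.1],
])

```text
t: 24.18
eef_pos: [433.5, 145.1, 134.7]
tcp_rot: [-3.141, -0.0, 1.584]
ft_force: [1.1, -0.2, -0.5]
opening: 0.452
grip_force: 0.0
```

```bash
python3 tp.py; python3 pots.py blue,yellow,red | grep scene
```

```text
t 24.18 tray [-112.2   64.4] z 134.7 yaw 90.75 F [ 1.1 -0.2 -0.5] op 0.452
scene blue area 433 z 66 world [665.4 162.9] tray [120.   78.9] 
scene blue area 433 z 18 world [638.7 134.7] tray [92.9 51.1] 
scene yellow area 254 z 66 world [443.6 151.8] tray [-101.9   70.9] 
scene yellow area 254 z 18 world [402.6 122.9] tray [-143.4   42.6] 
scene yellow area 283 z 66 world [686.7 -15.5] tray [138.8 -99.7] 
scene yellow area 283 z 18 world [661.4 -55.2] tray [ 113.  -139.2] 
scene red area 279 z 66 world [659.9  21.5] tray [112.5 -62.4] 
scene red area 279 z 18 world [632.9 -15.9] tray [ 85.  -99.4] 
scene red area 90 z 66 world [690.5  58.1] tray [143.6 -26.2] 
scene red area 90 z 18 world [665.4  23.1] tray [118.1 -60.9]
```

move_arm([
  [[0,0,0],[0,0.0035,0.03],-0.1],
  [[0,0,0],[0,0.0035,0.055],-0.1],
  [[0,0,0],[0,0.0035,0.07],-0.1],
  [[0,0,0],[0,0.0035,0.07],-0.4],
  [[0,0,0],[0,0.0035,0.07],-0.5],
])

```text
t: 24.9
eef_pos: [439.5, 145.3, 64.9]
tcp_rot: [3.141, -0.0, 1.584]
ft_force: [0.5, 0.2, 0.2]
opening: 0.3
grip_force: 0.0
```

move_arm([
  [[0,0,0],[0,0,0],-1],
  [[0,0,0],[0,0,0],-1],
  [[0,0,0],[0,0,0],-1],
  [[0,0,0],[0,0,0],-1],
])

```text
t: 25.4
eef_pos: [439.2, 145.4, 65.1]
tcp_rot: [3.14, -0.0, 1.584]
ft_force: [-2.5, -0.2, 6.0]
opening: 0.184
grip_force: 30.0
```

```bash
python3 tp.py
```

```text
t 25.4 tray [-106.4   64.5] z 65.1 yaw 90.74 F [-2.5 -0.2  6. ] op 0.184
```

move_arm([
  [[0,0,0],[0,0.03,0],-1],
  [[0,0,0],[0,0.057,0],-1],
  [[0,0,0],[-0.03,0.058,0],-1],
  [[0,0,0],[-0.07,0.058,0],-1],
  [[0,0,0],[-0.1,0.058,0],-1],
])

```text
t: 26.02
eef_pos: [498.5, 45.0, 65.0]
tcp_rot: [3.14, -0.0, 1.584]
ft_force: [-0.7, 2.4, 2.5]
opening: 0.181
grip_force: 30.0
```

```bash
python3 tp.py
```

```text
t 26.02 tray [-48.5 -36.6] z 65.0 yaw 90.73 F [-0.7  2.4  2.5] op 0.181
```

move_arm([
  [[0,0,0],[-0.032,0,0],-1],
  [[0,0,0],[-0.034,0.001,0],-1],
  [[0,0,0],[-0.034,0.035,0],-1],
  [[0,0,0],[-0.034,0.07,0],-1],
  [[0,0,0],[-0.034,0.096,0],-1],
])

```text
t: 26.65
eef_pos: [595.7, 13.4, 64.9]
tcp_rot: [3.141, -0.0, 1.584]
ft_force: [-3.0, 0.6, 5.9]
opening: 0.184
grip_force: 30.0
```

```bash
python3 tp.py
```

```text
t 26.65 tray [ 48.2 -69.6] z 64.9 yaw 90.74 F [-3.   0.6  5.9] op 0.184
```

Target (110,-136.5).

move_arm([
  [[0,0,0],[-0.033,-0.001,0],-1],
  [[0,0,0],[-0.066,-0.001,0],-1],
  [[0,0,0],[-0.066,0.03,0],-1],
  [[0,0,0],[-0.066,0.062,0],-1],
  [[0,0,0],[-0.066,0.062,0],-1],
])

```text
t: 27.28
eef_pos: [659.6, -52.0, 64.9]
tcp_rot: [3.138, 0.001, 1.584]
ft_force: [2.6, -0.0, 5.0]
opening: 0.18
grip_force: 30.0
```

move_arm([
  [[0,0,0],[0,0,0],-1],
  [[0,0,0],[0,0,0],-1],
])

```text
t: 27.52
eef_pos: [657.1, -51.7, 64.9]
tcp_rot: [3.141, -0.0, 1.584]
ft_force: [2.1, -0.3, 3.7]
opening: 0.183
grip_force: 30.0
```

```bash
python3 tp.py
```

```text
t 27.52 tray [ 108.7 -135.6] z 64.9 yaw 90.74 F [ 2.1 -0.3  3.7] op 0.183
```

move_arm([
  [[0,0,0],[0,0.001,0],-1],
  [[0,0,0],[0,0.001,0],-0.4],
  [[0,0,0],[0,0.001,0],-0.1],
  [[0,0,0],[0,0.001,0],-0.1],
  [[0,0,0],[0,0.001,-0.04],-0.1],
])

```text
t: 28.15
eef_pos: [656.9, -51.6, 102.1]
tcp_rot: [-3.136, -0.001, 1.584]
ft_force: [-0.8, 0.5, 0.1]
opening: 0.444
grip_force: 0.0
```

move_arm([
  [[0,0,0],[0.02,-0.02,-0.03],-0.1],
  [[0,0,0],[0.07,-0.055,-0.03],-0.1],
  [[0,0,0],[0.11,-0.09,-0.03],-0.1],
  [[0,0,0],[0.15,-0.12,-0.03],-0.1],
  [[0,0,0],[0.18,-0.14,-0.03],-0.1],
])

```text
t: 28.78
eef_pos: [514.5, 127.6, 134.6]
tcp_rot: [-3.141, -0.0, 1.584]
ft_force: [-0.1, -0.4, -0.1]
opening: 0.45
grip_force: 0.0
```

```bash
python3 tp.py
python3 - <<'E'
from pots import *
p=shot('scene'); cv2.imwrite('pics/g10.png',cv2.resize(p['img'][190:320,210:390,::-1],(800,578),interpolation=2))
for r in eyes.cut_out(p,'pot_white')[:2]:
    uv=np.argwhere(r['mask'])[:,::-1].mean(0); print(r['score'],r['mask'].sum(),inv(ray(p,uv,45)).round(1))
for r in eyes.cut_out(p,'pot_blue')[:2]:
    uv=np.argwhere(r['mask'])[:,::-1].mean(0); print(r['score'],r['mask'].sum(),inv(ray(p,uv,45)).round(1))
E
```

```text
t 28.77 tray [-31.3  45.7] z 134.6 yaw 90.78 F [-0.1 -0.4 -0.1] op 0.45
0.69 152 [  55. -547.]
0.65 58 [143.8 -42.1]
```

View pics/g10.png

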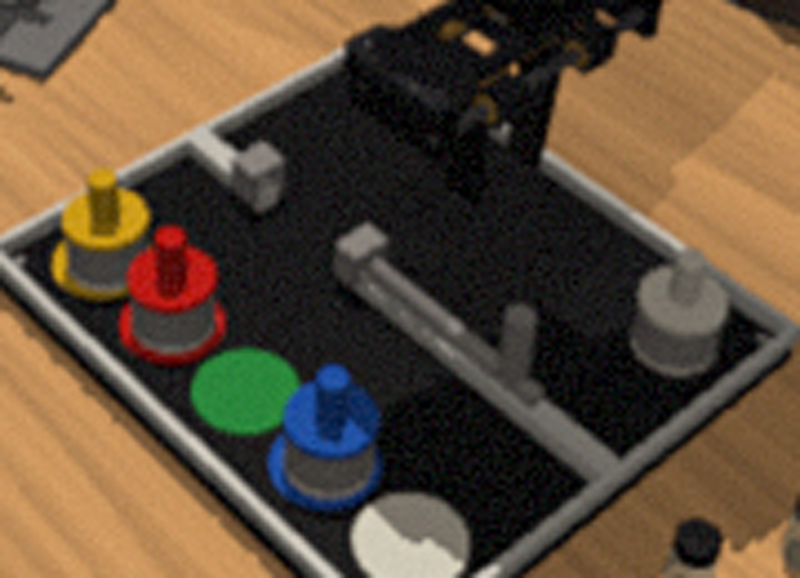

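Run:
```python
from pots import *
p=shot('scene'); c=lambda x,y:((x+.5)/4.4444-.5+210,(y+.5)/4.4444-.5+190)
for n,t,l in (('white',(690,257),(683,303)),('blue',(334,375),(331,417)),('red',(171,236),(172,283)),('yellow',(102,178),(104,221))):
    print(n,inv(ray(p,c(*t),90)).round(1),inv(ray(p,c(*l),58)).round(1))
```

```text
white [-105.7  135.4] [-102.1  139.9]
blue [106.9  68.7] [108.7  69.8]
red [108.3 -68. ] [112.5 -63.2]
yellow [ 109.4 -132.2] [ 111.9 -129.7]
```

move_arm([
  [[0,0,0],[0.045,-0.037,0],-0.1],
  [[0,0,0],[0.09,-0.074,0],-0.1],
  [[0,0,0],[0.09,-0.074,0.005],-0.1],
  [[0,0,0],[0.09,-0.074,0.02],-0.1],
  [[0,0,0],[0.09,-0.074,0.03],-0.1],
])

```text
t: 29.6
eef_pos: [442.0, 214.4, 103.8]
tcp_rot: [3.142, 0.0, 1.582]
ft_force: [-0.1, -1.0, -0.4]
opening: 0.453
grip_force: 0.0
```

```bash
python3 tp.py
```

```text
t 29.6 tray [-102.7  133.5] z 103.8 yaw 90.67 F [-0.1 -1.  -0.4] op 0.453
```

move_arm([
  [[0,0,0],[0.0025,-0.002,0.02],-0.1],
  [[0,0,0],[0.0025,-0.002,0.039],-0.1],
  [[0,0,0],[0.0025,-0.002,0.039],-0.3],
  [[0,0,0],[0.0025,-0.002,0.039],-0.5],
  [[0,0,0],[0.0025,-0.002,0.039],-1],
])

```text
t: 30.22
eef_pos: [439.4, 217.8, 66.2]
tcp_rot: [3.14, -0.0, 1.583]
ft_force: [-1.7, -0.4, 1.7]
opening: 0.202
grip_force: 1.2
```

move_arm([
  [[0,0,0],[0,0,0],-1],
  [[0,0,0],[0,0,0],-1],
  [[0,0,0],[0,0,0],-1],
  [[0,0,0],[0,0,0],-1],
])

```text
t: 30.72
eef_pos: [439.3, 217.8, 66.1]
tcp_rot: [3.14, -0.0, 1.584]
ft_force: [-0.1, -1.5, 6.0]
opening: 0.181
grip_force: 30.0
```

```bash
python3 tp.py
```

```text
t 30.73 tray [-105.3  137. ] z 66.1 yaw 90.75 F [-0.1 -1.5  6. ] op 0.181
```

move_arm([
  [[0,0,0],[0,0.03,0],-1],
  [[0,0,0],[0,0.056,0],-1],
  [[0,0,0],[-0.03,0.056,0],-1],
  [[0,0,0],[-0.075,0.056,0],-1],
  [[0,0,0],[-0.12,0.056,0],-1],
])

```text
t: 31.35
eef_pos: [496.9, 97.9, 66.0]
tcp_rot: [3.14, -0.0, 1.585]
ft_force: [1.6, 2.3, 3.9]
opening: 0.182
grip_force: 30.0
```

```bash
python3 tp.py
```

```text
t 31.35 tray [-49.4  16.2] z 66.0 yaw 90.79 F [1.6 2.3 3.9] op 0.182
```

move_arm([
  [[0,0,0],[-0.04,0,0],-1],
  [[0,0,0],[-0.08,0,0],-1],
  [[0,0,0],[-0.087,0.001,0],-1],
  [[0,0,0],[-0.087,0.035,0],-1],
  [[0,0,0],[-0.087,0.07,0],-1],
])

```text
t: 31.98
eef_pos: [568.2, 12.4, 65.9]
tcp_rot: [-3.141, -0.0, 1.583]
ft_force: [-1.4, 0.1, 3.3]
opening: 0.18
grip_force: 30.0
```

```bash
python3 tp.py
```

```text
t 31.98 tray [ 20.7 -70.2] z 65.9 yaw 90.71 F [-1.4  0.1  3.3] op 0.18
```

move_arm([
  [[0,0,0],[0,0.025,0],-1],
  [[0,0,0],[0,0.026,0],-1],
  [[0,0,0],[0.035,0.026,0],-1],
  [[0,0,0],[0.08,0.026,0],-1],
  [[0,0,0],[0.125,0.026,0],-1],
])

```text
t: 32.6
eef_pos: [591.3, 138.6, 65.9]
tcp_rot: [3.141, 0.0, 1.583]
ft_force: [0.5, -2.0, 2.8]
opening: 0.181
grip_force: 30.0
```

```bash
python3 tp.py
```

```text
t 32.6 tray [45.6 55.7] z 65.9 yaw 90.71 F [ 0.5 -2.   2.8] op 0.181
```

move_arm([
  [[0,0,0],[0.04,0.001,0],-1],
  [[0,0,0],[0.081,0.001,0],-1],
  [[0,0,0],[0.081,0.03,0],-1],
  [[0,0,0],[0.081,0.065,0],-1],
  [[0,0,0],[0.081,0.065,0],-1],
])

```text
t: 33.22
eef_pos: [657.6, 219.6, 65.8]
tcp_rot: [3.139, -0.001, 1.583]
ft_force: [2.5, 0.5, 5.0]
opening: 0.184
grip_force: 30.0
```

move_arm([
  [[0,0,0],[0,0,0],-1],
  [[0,0,0],[0,0,0],-1],
])

```text
t: 33.48
eef_pos: [655.5, 219.6, 65.8]
tcp_rot: [3.141, -0.0, 1.584]
ft_force: [1.9, 0.1, 3.7]
opening: 0.183
grip_force: 30.0
```

```bash
python3 tp.py
```

```text
t 33.48 tray [110.9 135.7] z 65.8 yaw 90.74 F [1.9 0.1 3.7] op 0.183
```

move_arm([
  [[0,0,0],[0,0,0],-1],
  [[0,0,0],[0,0,0],-0.4],
  [[0,0,0],[0,0,0],-0.1],
  [[0,0,0],[0,0,0],-0.1],
  [[0,0,0],[0,0,-0.04],-0.1],
])

```text
t: 34.1
eef_pos: [654.4, 219.2, 102.9]
tcp_rot: [-3.136, 0.001, 1.584]
ft_force: [0.9, 0.6, 0.3]
opening: 0.446
grip_force: 0.0
```

move_arm([
  [[0,0,0],[0,-0.02,-0.03],-0.1],
  [[0,0,0],[-0.01,-0.075,-0.03],-0.1],
  [[0,0,0],[-0.02,-0.13,-0.03],-0.1],
  [[0,0,0],[-0.03,-0.18,-0.03],-0.1],
  [[0,0,0],[-0.03,-0.2,-0.03],-0.1],
])

```text
t: 34.72
eef_pos: [453.8, 186.5, 135.7]
tcp_rot: [-3.141, 0.0, 1.584]
ft_force: [0.8, -0.0, -0.7]
opening: 0.45
grip_force: 0.0
```

```bash
python3 tp.py
python3 - <<'E'
from pots import *
p=shot('scene');t=shot('top')
a=cv2.resize(p['img'][190:320,210:350,::-1],(560,520),interpolation=2)
b=cv2.resize(t['img'][155:200,180:310,::-1],(780,270),interpolation=2)
a=cv2.resize(p['img'][215:315,215:345,::-1],(429,330),interpolation=2)
c=np.zeros((600,780,3),'uint8');c[:270]=b;c[270:,:429]=a;cv2.imwrite('pics/g11.png',c)
for n,y in (('yellow',-136),('red',-68),('blue',68),('white',136)):
    w=q[:2]+[110*np.cos(q[2])-y*np.sin(q[2]),110*np.sin(q[2])+y*np.cos(q[2])]
    f=lambda z:np.r_[w,z]
    print(n,'pred top lid',((proj(t,f(58))-[180,155]+.5)*6).round(),'mark',((proj(t,f(18))-[180,155]+.5)*6).round(),'scene lid',((proj(p,f(58))-[215,215]+.5)*3.3+[0,270]).round(),'knobtop',((proj(p,f(90))-[215,215]+.5)*3.3+[0,270]).round())
E
```

```text
t 34.73 tray [-91.3 105.4] z 135.7 yaw 90.74 F [ 0.8 -0.  -0.7] op 0.45
yellow pred top lid [625. 123.] mark [623. 136.] scene lid [ 58. 347.] knobtop [ 56. 318.]
red pred top lid [494. 122.] mark [495. 135.] scene lid [110. 393.] knobtop [109. 364.]
blue pred top lid [232. 118.] mark [239. 131.] scene lid [227. 497.] knobtop [228. 468.]
white pred top lid [100. 117.] mark [111. 130.] scene lid [292. 555.] knobtop [295. 526.]
```

View pics/g11.png

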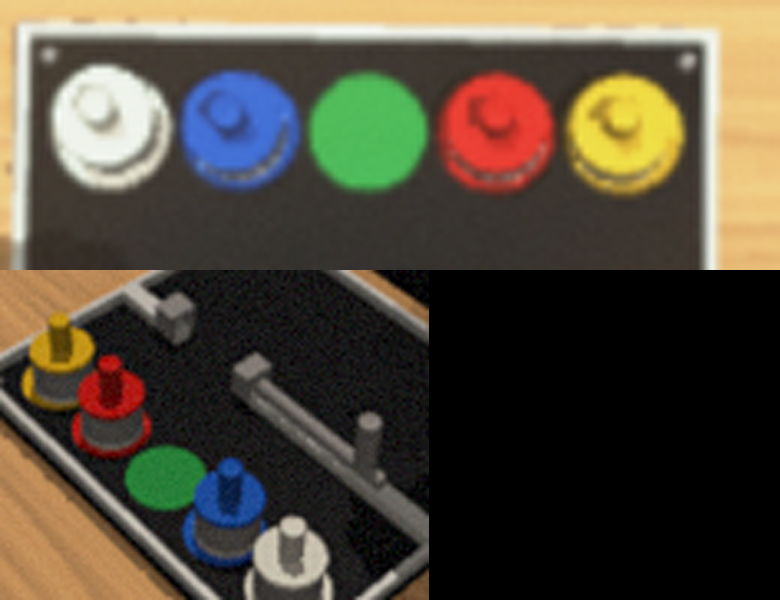

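```bash
python3 go.py 545.4 187.5 60 90.79
```

```text
t 34.83 pos [454.7 187.  135.9] rpy [-180.     0.    90.8] F [-0.8 -0.1  0.6] open 0.453 grip 0.0
turn z -0.02 shift [-0.0007  0.0907  0.0759]
```

move_arm([
  [[0,0,0],[0,0.045,0],-0.1],
  [[0,0,0],[0,0.091,0],-0.1],
  [[0,0,0],[0,0.091,0],-0.1],
  [[0,0,0],[0,0.091,0.03],-0.1],
  [[0,0,0],[0,0.091,0.06],-0.1],
])

```text
t: 35.45
eef_pos: [547.6, 188.2, 74.7]
tcp_rot: [3.141, -0.0, 1.584]
ft_force: [-0.2, -0.1, 0.8]
opening: 0.448
grip_force: 0.0
```

move_arm([
  [[0,0,0],[0,0,0.014],-0.1],
  [[0,0,0],[0,0,0.014],-0.4],
  [[0,0,0],[0,0,0.014],-1],
  [[0,0,0],[0,0,0.014],-1],
  [[0,0,0],[0,0,0.014],-1],
])

```text
t: 36.08
eef_pos: [545.4, 188.3, 62.4]
tcp_rot: [-3.138, 0.0, 1.584]
ft_force: [-10.5, -0.2, 7.1]
opening: 0.182
grip_force: 30.0
```

move_arm([
  [[0,0,0],[0,0,0],-1],
  [[0,0,0],[-0.02,0,0],-1],
  [[0,0,0],[-0.045,0,0],-1],
  [[0,0,0],[-0.07,0,0],-1],
  [[0,0,0],[-0.085,0,0],-1],
])

```text
t: 36.7
eef_pos: [546.7, 102.6, 62.4]
tcp_rot: [-3.139, -0.0, 1.583]
ft_force: [-8.9, 2.1, 6.2]
opening: 0.183
grip_force: 30.0
```

move_arm([
  [[0,0,0],[-0.004,0,0],-1],
  [[0,0,0],[-0.009,0,0],-1],
  [[0,0,0],[-0.012,0,0],-1],
  [[0,0,0],[-0.013,0,0],-1],
])

```text
t: 37.2
eef_pos: [546.9, 93.8, 62.4]
tcp_rot: [-3.139, -0.005, 1.582]
ft_force: [-8.9, 36.9, 6.1]
opening: 0.183
grip_force: 30.0
```

Hard stop reached (94.5 mm travel). Release and retreat.

move_arm([
  [[0,0,0],[0.003,0,0],-1],
  [[0,0,0],[0.003,0,0],-0.3],
  [[0,0,0],[0.003,0,0],-0.1],
  [[0,0,0],[0.003,0,-0.02],-0.1],
  [[0,0,0],[0.003,0,-0.075],-0.1],
])

```text
t: 37.83
eef_pos: [547.9, 92.9, 135.8]
tcp_rot: [-3.138, 0.0, 1.583]
ft_force: [-0.0, 0.7, 0.6]
opening: 0.441
grip_force: 0.0
```

move_arm([
  [[0,0,0],[0.02,-0.03,-0.03],-0.1],
  [[0,0,0],[0.04,-0.08,-0.05],-0.1],
  [[0,0,0],[0.04,-0.1,-0.05],-0.1],
  [[0,0,0],[0.04,-0.1,-0.05],-0.1],
])

```text
t: 38.33
eef_pos: [447.6, 132.0, 187.3]
tcp_rot: [3.14, -0.0, 1.584]
ft_force: [-0.2, -1.0, -0.5]
opening: 0.449
grip_force: 0.0
```

```bash
python3 tp.py
python3 - <<'E'
from pots import *
p=shot('scene');t=shot('top')
pc=cv2.imread('pics/g11.png')
a=cv2.resize(p['img'][215:315,215:345,::-1],(429,330),interpolation=2)
b=cv2.resize(t['img'][155:200,180:310,::-1],(780,270),interpolation=2)
d=np.abs(a.astype(int)-pc[270:,:429]).max(2); d2=np.abs(b.astype(int)-pc[:270]).max(2)
# knob/lid areas of pots in scene and top: changed pixel fraction since before bolting
for n,(x,y) in dict(yellow=(61,360),red=(111,410),blue=(228,510),white=(291,560)).items(): print(n,'scene',(d[max(0,y-270-45):y-270+45,max(0,x-40):x+40]>60).mean().round(3))
for n,x in dict(white=108,blue=238,red=497,yellow=625).items(): print(n,'top',(d2[60:200,x-62:x+62]>60).mean().round(3))
s=readout.state();print(s['opening'],s['grip_force'])
# bolt handle position: steel-grey network
for nm in('bolt_grip','frame'):
    r=eyes.cut_out(p,nm)
    if r: print(nm,r[0]['score'],r[0]['uv'],inv(ray(p,r[0]['uv'],40)).round(1))
cv2.imwrite('pics/end.png',p['img'][:,:,::-1])
E
```

```text
t 38.33 tray [-98.2  51. ] z 187.3 yaw 90.77 F [-0.2 -1.  -0.5] op 0.449
yellow scene 0.0
red scene 0.0
blue scene 0.0
white scene 0.0
white top 0.0
blue top 0.0
red top 0.0
yellow top 0.0
0.44686115286749895 0.0
bolt_grip 0.59 [294.5, 244.3] [-13.6 -22.4]
frame 0.71 [344.0, 342.7] [109.2 263.1]
```

Run:
```python
from h import *
a=cv2.imread('pics/end.png')[110:230,150:310]; a=cv2.resize(a,(600,450),interpolation=2); b=cv2.imread('pics/g5.png')
for im in (a,b):
    h=cv2.cvtColor(im,cv2.COLOR_BGR2HSV); m=(h[:,:,0]<12)&(h[:,:,1]>190)&(h[:,:,2]>110); m[250:]=0; print(m.sum(),np.argwhere(m).mean(0))
d=np.abs(a.astype(int)-b).max(2)>70; print(d[60:300,130:350].mean())
```

```text
223 [130.75784753 251.91479821]
259 [125.89189189 255.96911197]
3.787878787878788e-05
```

Frame, pots and bolt are all in place, so I'm handing in.

```bash
python3 -c "
from cell import env
print(env.job_done())"
```

```text
the job is handed in; nothing more can be done
None
```

I handed the job in at about 38 s of the 210 s allowed; the hand-in gave no verdict. By my last checks the frame hangs on both hooks, the four pots present (white, blue, red, yellow; no green) are about 5 mm or less from their mark centres, and the bolt was pushed home to its hard stop.

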